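# Eject a drive cartridge and stop it with the other finger

### The job

Press down the blue eject key of the little computer with one fingertip so that the orange-fronted drive cartridge springs forward out of its latch by a couple of centimetres, and stop it with the other finger before it slides out of its bay. Do not grasp or lift the cartridge and leave the mug, jar and screwdriver alone. Finish while holding: the key still pressed down by one finger, and the cartridge still resting against the other.

Things in the scene. Friction and masses are not known exactly. Their poses are not given: they have to be found in the camera images.
- dock: Mini computer, fixed: silver housing 120 x 116 mm, 56 high, black lid. Origin: centre of its underside, on the counter; z up; -x points out of the drive bay (the way the cartridge pops), +y to the eject key's side. Housing front at x = -60 mm; before it a flat silver apron, top 6 mm above the counter, to x = -140, y from -58 to +76 mm.
- cartridge_front (a point): Centre of the orange front face (64 mm wide, 22 high) of the drive cartridge, which sticks 18 mm out of the bay. Latched, it is at dock x = -78 mm, y = 0, 17 mm above the counter (face from 6 to 28 mm). A 9 mm orange ear on its +y side stands behind the key's catch.
- cartridge: Drive cartridge: loose box 90 (x) x 64 x 22 mm, about 120 g, axes as the dock's; origin at the centre of its underside. Once freed, a spring (4 N, falling to 1.5 N after 75 mm) drives it along dock -x, about 0.3 m/s, out of the bay in under half a second unless something already stands in its way; what stops it then feels a steady 2 to 3 N.
- key_top (a point): Centre of the top of the blue eject key, on the apron's +y side: cap 54 mm long (dock x) x 26 wide (dock y), top 23 mm above the counter when up. The point is at dock x = -105.5 mm, y = +57 mm and moves with the key.
- key (a joint): Travel of the eject key in m: 0 up, 0.007 fully down (top then 16 mm above the counter, 10 mm above the apron). Springy: 3 to 6 N plus up to 3 N of catch friction; the cartridge is freed at about 0.0045 to 0.006. It comes up again when let go.
- mug: Loose blue mug, 76 mm wide, 90 mm high, beside the computer; origin at the centre of its underside.
- jar: Loose amber jar, 60 mm wide, 85 mm high, beside the computer; origin at the centre of its underside.
- screwdriver: Loose screwdriver, 150 mm long, lying in front of the computer, off the apron's -y side; origin under its middle.
Not all that is in view belongs to the job. Of the things like the cartridge, leave any that is green, red or white; of the rest the larger one is meant.

How it is judged:
By the outcome, as a careful person would: the job done as asked, in the order asked, and still so for the second after the job is handed in, while the arm keeps its last pose, push and grip.
It also fails if it takes over 42 s, if anything falls off the work surface, if the arm or the gripper's body presses on something with over 40 N, if the wrist force passes 120 N, or if a joint passes its speed limit or range.

### The arm

A 6-joint arm with a two-finger parallel gripper is mounted at the origin on the work surface. World frame = base frame: x ahead of the robot, y to its left, z up, the work surface at z = 0. Lengths are in m, angles in rad, forces in N, time in s.
With the tool pointing down it reaches from about 0.375 to 0.9 m from the base axis. Payload 3.1 kg.
Tool frame: the origin (TCP) lies between the finger pads; the fingertips stand 22 mm ahead of it and the grasp point (between the pads) lies 3 mm ahead of it; z points along the fingers, y is the line along which they close (so a half turn about z gives the same grasp; the last joint's range is limited). The gripper opens to 87 mm and grips with 3 to 60 N. Pads are 19 mm wide; open, the fingers measure 117 mm over their backs; the gripper's body (75 mm by 190 mm) begins 51 mm behind the grasp point.
Start: joints at [-1.419, 0.527, 1.433, -0, 1.181, -0.178], TCP at [0.203, -0.591, 0.245] pointing down, gripper open.
Joint ranges: [-3.08, 3.08], [-0.75, 2.2], [0.22, 2.44], [-1.43, 4.57], [0, 2.65], [-2.85, 2.85]. Speed limits (rad/s): [2.79, 2.79, 3.14, 3.14, 3.14, 3.14].

### API

Orientations are given as a unit quaternion [x, y, z, w].
In Python, from rig import get_obs, camera, get_calibration, hand_in, cut_out gives the robot as it stands.
- The arm moves only by the shell command python3 -m inch 'ROWS' [OPENING] [FORCE]. ROWS is JSON, one flat list of numbers, 6 for each row, row after row: the shift along the tool's x, y, z scaled (see below), then the turn, a rotation vector about the tool's x, y, z scaled (see below). A call has 1 to 20 rows; each row is the pose to reach, as a shift and turn from the pose commanded when the call began, along the tool's axes at that moment; what a row does not reach only later rows make up. The controller multiplies each number of a shift by 0.08 m and each number of a turn by 90 degrees. A row lasts 1/12 s, in which the tool goes at most 41.7 mm and 7.16 degrees, less where a joint would pass 70% of its speed; a pose out of reach is approached as far as the arm can. A call with a number of a shift or a turn outside -1 to 1 is refused whole. A call with a gripper value outside its range is refused whole. OPENING is the finger opening in mm, from 0 to 87, set as the call begins (- or left out, the last holds). The fingers move at their own pace and stop on an object; FORCE is the grip in N (left out, the last holds). Time passes only in rows, so rows that repeat a pose let the fingers close. It gives the time, the measured TCP pose, the force, the opening and the grip force at its end, in the units of the state.
- get_obs(): the state, without advancing time (a new reading comes with each control period).
- camera(name): name is "scene" or "side" or "wrist"; returns the picture (384x512x3 uint8, red, green, blue); there is no depth.
- get_calibration(name): a dict with "vertical_fov" (degrees; the focal length in pixels is half the picture's height over the tangent of half this angle, whatever the lens; pixels are square), "cx", "cy" (the principal point, pixels), "T" (4x4, takes a point from camera to world coordinates). Camera axes: x right, y down, z forward; pixel columns grow to the right and rows downward; lengths in m; the calibration is good to about 2 mm. A picture is of the moment at which its call begins: read the wrist's pose just before it. get_calibration takes no time and is no camera call; for the wrist camera it gives the pose at the moment of the call.
- hand_in(): hands the job in; it is judged then, once.
Trained networks look in the newest picture that a camera, given by its name, has taken for a name from the list of things; names that differ only in an ending like _2 or _b are one class to them, and where a whole thing is asked for, a point or a joint stands for the part that bears it (a point fixed in the world has none). Each returns a list of dicts, best first, with "conf" (0 to 1); they miss things now and then, are a little off and sometimes report something else, mostly with a low value. They report only what shows in the picture. A call takes as long as a camera call. They do not tell look-alikes from the thing itself.
- cut_out(camera, thing): "region" (384x512 bool, what is visible of it) and "bbox" ([left, top, right, bottom] in pixels, round what is visible of it).
The state is a dict: "time": time; "q": joint angles; "joint_velocities": joint speeds; "joint_torque": joint torques, N m; "position": TCP position; "tool_rot": TCP orientation; "ft_force": force on the tool from outside, world axes, zero at the start; "moment": the same for the moment, N m; "grip_width": finger opening in m; "grip_force": force on a finger pad.
Only numpy, scipy, OpenCV 4.12 (cv2) and the standard library are available. Lean on these libraries where they do the work, as an engineer would, in place of code of your own. Each camera call takes 0.05 s, during which the arm holds its last target. There are 200 camera calls.

## Working session

There is one attempt and no reset: what is moved stays moved. The work goes in short steps, Python scripts to look and compute and a shell command to move; the robot and the scene stay as the last step left them, time stands still between calls to the robot, and variables do not carry over. Pictures are saved under pics/ and viewed, at most 10 in all, crops included, and the job is handed in when it is done.

```bash
mkdir -p pics; ls; python3 - <<'E'
from rig import *
import cv2,numpy as np
o=get_obs();print({k:np.round(v,3).tolist() for k,v in o.items()})
ims=[]
for c in ["scene","side","wrist"]:
    im=camera(c);ims.append(im);cv2.imwrite(f"pics/{c}0.png",im[...,::-1])
    k=get_calibration(c);print(c,k["vertical_fov"],k["cx"],k["cy"],np.round(k["T"],3).tolist())
    for t in ["dock","cartridge","key","mug","jar","screwdriver"]:
        print(c,t,[(round(d["conf"],2),np.round(d["bbox"]).tolist()) for d in cut_out(c,t)])
cv2.imwrite("pics/a.png",np.vstack([np.hstack(ims[:2]),np.hstack([ims[2],ims[2]*0])])[:,:,::-1][:, :, :] if 0 else cv2.resize(np.hstack(ims[:2]),(800,300))[...,::-1])
E
```

```text
pics
{'time': 0.0, 'q': [-1.419, 0.528, 1.434, -0.0, 1.181, -0.178], 'joint_velocities': [-0.0, -0.0, 0.002, 0.0, 0.0, -0.002], 'joint_torque': [-0.0, -44.004, -17.659, 0.063, 0.058, -0.0], 'position': [0.203, -0.59, 0.244], 'tool_rot': [0.986, 0.165, -0.0, -0.001], 'ft_force': [-0.277, 0.082, -0.321], 'moment': [0.022, -0.035, -0.039], 'grip_force': 0.0, 'grip_width': 0.087}
scene 51.78071127816284 254.14353165283734 189.94626855726838 [[0.395, 0.774, -0.494, 1.122], [0.919, -0.327, 0.222, -0.215], [0.01, -0.542, -0.841, 0.955], [0.0, 0.0, 0.0, 1.0]]
scene dock [(0.84, [165.0, 183.0, 238.0, 294.0])]
scene cartridge [(0.78, [247.0, 231.0, 287.0, 273.0]), (0.73, [249.0, 130.0, 277.0, 165.0]), (0.7, [148.0, 296.0, 169.0, 320.0])]
scene key []
scene mug [(0.96, [110.0, 214.0, 155.0, 256.0])]
scene jar [(0.91, [246.0, 184.0, 270.0, 220.0])]
scene screwdriver [(0.83, [124.0, 174.0, 136.0, 206.0]), (0.2, [202.0, 181.0, 213.0, 201.0])]
side 42.83207479450911 249.88216358629074 193.7427127734895 [[-0.816, -0.339, 0.468, -0.014], [-0.578, 0.471, -0.666, 0.863], [0.006, -0.814, -0.581, 0.793], [0.0, 0.0, 0.0, 1.0]]
side dock [(0.82, [217.0, 146.0, 323.0, 202.0])]
side cartridge [(0.97, [251.0, 235.0, 297.0, 270.0]), (0.89, [190.0, 168.0, 218.0, 192.0]), (0.72, [314.0, 203.0, 337.0, 228.0]), (0.68, [247.0, 137.0, 268.0, 146.0]), (0.55, [281.0, 170.0, 302.0, 188.0])]
side key [(0.6, [278.0, 186.0, 303.0, 200.0])]
side mug [(0.55, [287.0, 128.0, 324.0, 166.0])]
side jar [(0.75, [225.0, 172.0, 248.0, 211.0])]
side screwdriver [(0.74, [343.0, 168.0, 365.0, 185.0]), (0.38, [217.0, 145.0, 323.0, 201.0])]
wrist 70.79546673805031 254.20635573071624 194.5532337806595 [[0.324, -0.908, -0.266, 0.276], [-0.946, -0.311, -0.091, -0.567], [-0.0, 0.281, -0.96, 0.386], [0.0, 0.0, 0.0, 1.0]]
wrist dock []
wrist cartridge []
wrist key []
wrist mug []
wrist jar []
wrist screwdriver []
```

```bash
python3 - <<'E'
import cv2,numpy as np
a=cv2.imread("pics/scene0.png")[120:330,90:340];b=cv2.imread("pics/side0.png")[110:290,170:400]
cv2.imwrite("pics/c1.png",cv2.resize(a,(700,588),interpolation=cv2.INTER_CUBIC))
cv2.imwrite("pics/c2.png",cv2.resize(b,(736,576),interpolation=cv2.INTER_CUBIC))
E
```

```text
(no output)
```

View pics/c1.png

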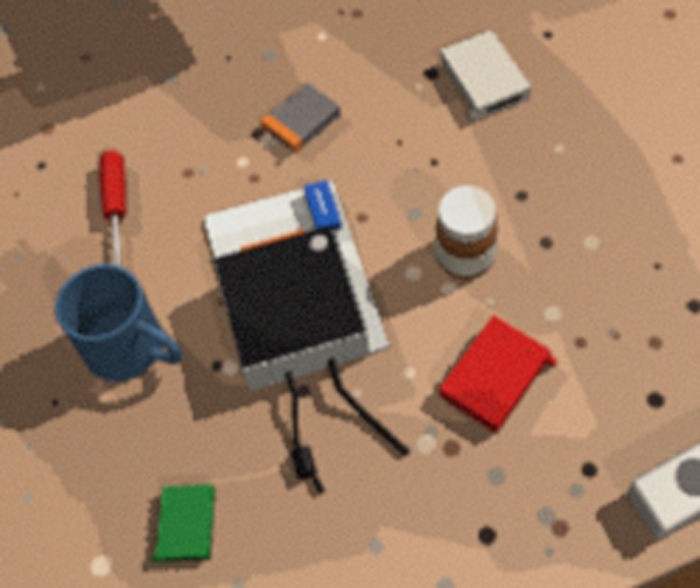

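View pics/c2.png

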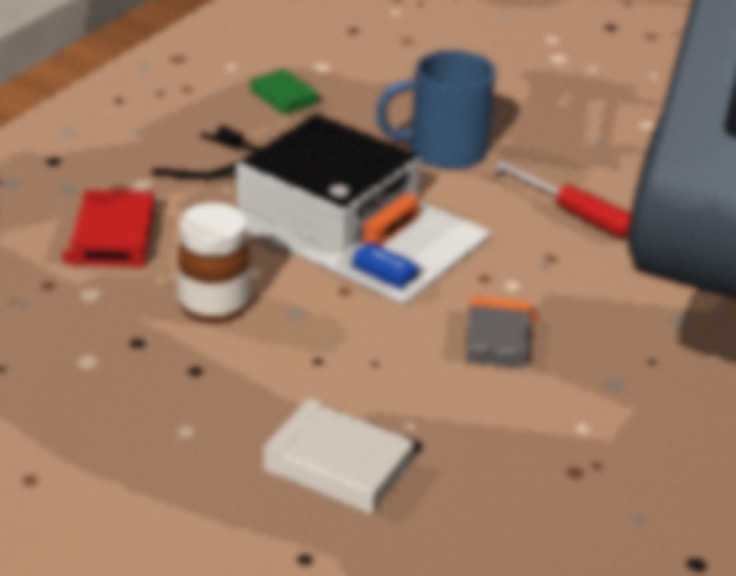

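In the scene crop the computer is at about (290,270), with the blue key at (322,205) and the orange strip at (272,240). In the side crop the key is at (387,265) and the orange front at (391,217).

Look-alikes, in full-picture pixels (scene): green (156,308), red (267,252), white (263,147) and a small loose grey one with an orange front at about (197,162). The other orange-fronted one is in the bay at about (187,206). It is larger and sits behind the key, so it is the one meant.

Next I fit the dock pose to the corners in both views.

```bash
cat > h.py <<'E'
import numpy as np,cv2
from rig import *
from scipy.optimize import least_squares
def proj(k,P):
    T=k["T"];f=192/np.tan(np.radians(k["vertical_fov"]/2));c=(np.asarray(P)-T[:3,3])@T[:3,:3]
    return c[...,:2]/c[...,2:]*f+[k["cx"],k["cy"]]
def world(p,D):
    x,y,a=p[:3];c,s=np.cos(a),np.sin(a);D=np.asarray(D)
    return np.stack([x+c*D[:,0]-s*D[:,1],y+s*D[:,0]+c*D[:,1],D[:,2]+(p[3] if len(p)>3 else 0)],1)
E
python3 - <<'E'
from h import *
A=lambda L:np.array(L,float)
D=A([[-140,-58,6],[-140,76,6],[-60,-58,56],[-60,58,56],[60,-58,56],[60,58,56]])/1e3
ps=A([[206,216],[333,182],[215,262],[338,232],[243,365],[365,333]])/2.8+[90,120]
pd=A([[490,234],[402,300],[415,160],[345,205],[318,115],[238,165]])/3.2+[170,110]
ks,kd=get_calibration("scene"),get_calibration("side")
f=lambda p:np.r_[(proj(ks,world(p,D))-ps).ravel(),(proj(kd,world(p,D))-pd).ravel()]
best=min((least_squares(f,[.6,-.1,a,0],loss="soft_l1") for a in np.arange(0,6.3,.7)),key=lambda r:r.cost)
print(best.x,best.cost);print(np.round(f(best.x).reshape(-1,2),1).tolist())
p=best.x
print(world(p[:3],A([[-105.5,57,23],[-78,0,17]])/1e3))
# colour centroids, two views: key
import cv2
for n,k,box in(("scene",ks,(180,175,235,215)),("side",kd,(270,165,310,205))):
    im=cv2.imread(f"pics/{n}0.png").astype(int);b,g,r=im[...,0],im[...,1],im[...,2]
    for nm,m in(("key",(b>r+60)),("or",(r>b+90)&(r>g+60))):
        m=m.copy();l,t,R,B=box;z=np.zeros_like(m);z[t:B,l:R]=m[t:B,l:R];y,x=np.nonzero(z);print(n,nm,x.mean(),y.mean(),len(x))
    print(n,"pred key,front",proj(k,world(p[:3],A([[-105.5,57,20],[-78,0,22]])/1e3)).round(1).tolist())
o=get_obs();print(o["q"],p[2]*57.3)
E
```

```text
[ 6.27638564e-01 -1.63783093e-01  6.20157919e+00 -5.52506521e-03] 10.04087673268241
[[-0.3, 0.2], [0.2, 0.0], [-0.8, -1.6], [-1.9, -2.7], [-0.9, 1.9], [0.9, -0.1], [-0.4, 0.5], [-0.1, 1.1], [1.4, -0.7], [-1.1, 2.0], [-0.9, -0.2], [-0.8, -0.4]]
[[ 0.52713605 -0.09837289  0.023     ]
 [ 0.54989814 -0.15742488  0.017     ]]
scene key 204.59574468085106 192.7872340425532 141
scene or 188.95238095238096 204.61904761904762 21
scene pred key,front [[205.2, 192.7], [187.4, 205.9]]
side key 289.93243243243245 192.4189189189189 148
side or 291.26605504587155 177.30275229357798 109
side pred key,front [[289.7, 191.1], [293.8, 178.1]]
[-1.41848508e+00  5.27478682e-01  1.43274118e+00 -5.96108468e-06
  1.18139928e+00 -1.78491978e-01] 355.3504875709426
```

```bash
python3 - <<'E'
from h import *
p=np.array([.6276,-.1638,6.2016-2*np.pi])
c,s=np.cos(p[2]),np.sin(p[2]);R=np.array([[c,-s],[s,c]])
for n,L in (("scene",dict(mug=(130,235,.045),jar=(258,202,.042),)),("side",dict(mug=(310,147,.045),jar=(237,191,.042)))):
    k=get_calibration(n);f=192/np.tan(np.radians(k["vertical_fov"]/2))
    for t,(u,v,z) in L.items():
        d=k["T"][:3,:3]@[(u-k["cx"])/f,(v-k["cy"])/f,1];o=k["T"][:3,3];w=o+d*(z-o[2])/d[2]
        print(n,t,w.round(3),"dock",(R.T@(w[:2]-p[:2])).round(3))
T=world(p,[[-.1065,.0285,.16]])[0];o=get_obs()["position"]
d=T-o;t=R.T@d[:2];print(T,"tool shift /0.08",t[0]/.08,-t[1]/.08,-d[2]/.08)
E
python3 -m inch '[0,0,0,0,0,0.08, 0,0,0,0,0,0.16, 0,0,0,0,0,0.24, 0,0,0,0,0,0.263, 0,0,0,0,0,0.263]' 42
```

```text
scene mug [ 0.589 -0.32   0.045] dock [-0.026 -0.158]
scene jar [0.624 0.02  0.042] dock [-0.018  0.183]
side mug [ 0.581 -0.302  0.045] dock [-0.035 -0.142]
side jar [0.626 0.011 0.042] dock [-0.016  0.174]
[ 0.52377685 -0.1267156   0.16      ] tool shift /0.08 3.523028264684046 -6.111729526293868 1.0568546417842108
time: 1.47
position: [0.203, -0.5911, 0.2446]
tool_rot: [0.999, -0.041, -0.0, 0.0]
ft_force: [-0.2, -0.0, -0.2]
grip_width: 0.0615
grip_force: 0.0
```

```bash
python3 -m inch '[0.3,-0.5,0,0,0,0, 0.58,-1,0,0,0,0, 0.58,-1,0,0,0,0]' >/dev/null
python3 -m inch '[0.3,-0.5,0,0,0,0, 0.58,-1,0,0,0,0, 0.58,-1,0,0,0,0]' >/dev/null
python3 -m inch '[0.3,-0.5,0,0,0,0, 0.58,-1,0,0,0,0, 0.58,-1,0,0,0,0]' >/dev/null
python3 -m inch '[0.3,-0.5,0,0,0,0, 0.58,-1,0,0,0,0, 0.58,-1,0,0,0,0]' >/dev/null
python3 -m inch '[0.3,-0.5,0,0,0,0, 0.58,-1,0,0,0,0, 0.58,-1,0,0,0,0]' >/dev/null
python3 -m inch '[0.3,-0.5,0.4,0,0,0, 0.6,-1,0.8,0,0,0, 0.62,-1,1,0,0,0, 0.62,-1,1,0,0,0, 0.62,-1,1,0,0,0, 0.62,-1,1,0,0,0]'
python3 - <<'E'
from h import *
o=get_obs();k=get_calibration("wrist");im=camera("wrist");cv2.imwrite("pics/w1.png",cv2.resize(im,(768,576))[...,::-1])
print(k["cx"],np.round(k["T"],4).tolist())
p=np.array([.6276,-.1638,6.2016-2*np.pi])
for t in["key","cartridge","dock"]:print(t,[(round(d["conf"],2),np.round(d["bbox"]).tolist()) for d in cut_out("wrist",t)])
D=np.array([[-105.5,57,23],[-78,0,28],[-78,-32,28],[-78,32,28],[-132.5,44,23],[-132.5,70,23],[-60,58,56],[-60,-58,56],[-140,76,6],[-140,-58,6]])/1e3
print(proj(k,world(p,D)).round(0).tolist())
E
```

```text
time: 3.22
position: [0.5233, -0.137, 0.1648]
tool_rot: [0.999, -0.041, 0.0, 0.0]
ft_force: [-0.3, -0.2, 0.7]
grip_width: 0.0417
grip_force: 0.0
254.20635573071624 [[-0.0826, -0.9564, -0.2802, 0.6005], [-0.9966, 0.0795, 0.0223, -0.1438], [0.001, 0.2811, -0.9597, 0.3066], [0.0, 0.0, 0.0, 1.0]]
key [(0.6, [208.0, 166.0, 240.0, 212.0])]
cartridge [(0.8, [72.0, 0.0, 105.0, 16.0]), (0.57, [201.0, 250.0, 256.0, 306.0]), (0.56, [43.0, 232.0, 76.0, 311.0])]
dock [(0.66, [192.0, 0.0, 346.0, 217.0])]
[[218.0, 189.0], [271.0, 165.0], [302.0, 165.0], [240.0, 165.0], [231.0, 213.0], [207.0, 213.0], [210.0, 151.0], [336.0, 151.0], [205.0, 214.0], [318.0, 213.0]]
```

View pics/w1.png

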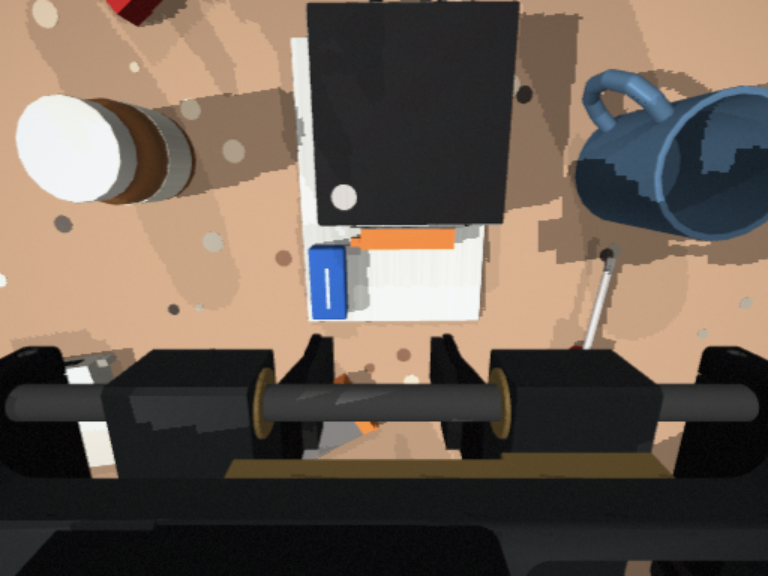

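The wrist view matches the fit. The key is at (328,283) against a predicted (327,283). The orange front's edge is at row 249 against 247, and the apron corners are within 3 px. The mug and jar are clear of the gripper body.

```bash
cat > s.py <<'E'
from h import *
import sys
p=np.array([.6276,-.1638,6.2016-2*np.pi])
x,y,z=map(float,sys.argv[1:4]);o=get_obs();d=world(p,[[x,y,z]])[0]-o["position"]
print("shift/0.08",(cv2.Rodrigues(np.array([0.,0,0]))[0]@__import__("scipy.spatial.transform",fromlist=["x"]).Rotation.from_quat(o["tool_rot"]).as_matrix().T@d/.08).round(3))
E
python3 s.py -.1075 .0285 .062
```

```text
shift/0.08 [-0.024 -0.137  1.302]
```

```bash
python3 -m inch '[-0.02,-0.14,0.2,0,0,0, -0.02,-0.14,0.5,0,0,0, -0.02,-0.14,0.8,0,0,0, -0.02,-0.14,1,0,0,0, -0.02,-0.14,1,0,0,0, -0.02,-0.14,1,0,0,0, -0.02,-0.14,1,0,0,0, -0.02,-0.14,1,0,0,0]'; python3 s.py -.1075 .0285 .062
python3 - <<'E'
from h import *
a=camera("wrist")[120:270,160:360];b=camera("side")[140:230,240:360]
cv2.imwrite("pics/w2.png",np.vstack([cv2.resize(a,(400,300)),cv2.resize(b,(400,300))])[...,::-1])
E
```

```text
time: 4.08
position: [0.5235, -0.1254, 0.0861]
tool_rot: [0.999, -0.041, 0.001, 0.001]
ft_force: [-0.1, 0.1, 0.3]
grip_width: 0.0423
grip_force: 0.0
shift/0.08 [-0.008  0.016  0.302]
```

View pics/w2.png

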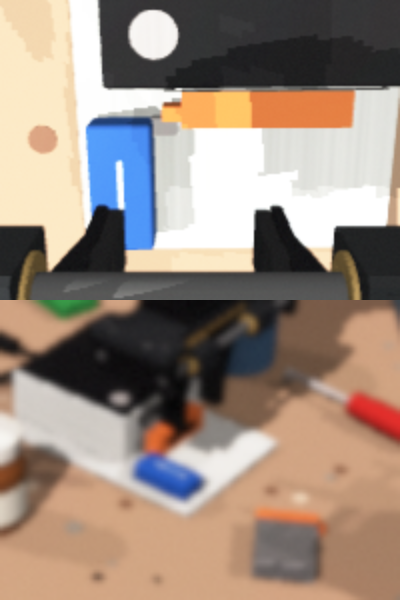

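The key-side finger is over the blue key and the other stands in front of the orange face, with a clear gap. I'm descending to just above the key.

```bash
python3 -m inch '[0,0.02,0.15,0,0,0, 0,0.02,0.3,0,0,0, 0,0.02,0.45,0,0,0, 0,0.02,0.47,0,0,0, 0,0.02,0.47,0,0,0, 0,0.02,0.47,0,0,0]'; python3 s.py -.1075 .0285 .038
python3 - <<'E'
from h import *
a=camera("wrist")[120:270,160:360];b=camera("side")[140:230,240:360]
cv2.imwrite("pics/w3.png",np.vstack([cv2.resize(a,(400,300)),cv2.resize(b,(400,300))])[...,::-1])
E
```

```text
time: 4.68
position: [0.5227, -0.1263, 0.0476]
tool_rot: [0.999, -0.041, 0.0, 0.0]
ft_force: [0.0, -0.2, -0.4]
grip_width: 0.042
grip_force: 0.0
shift/0.08 [0.001 0.004 0.12 ]
```

View pics/w3.png

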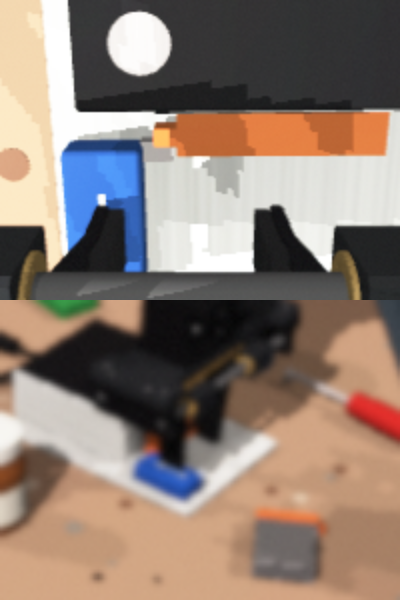

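The key finger is just above the key, near mid-length, and the stop finger is in front of the orange face. I'm pressing now.

```bash
python3 -m inch '[0,0,0.03,0,0,0, 0,0,0.06,0,0,0, 0,0,0.085,0,0,0, 0,0,0.105,0,0,0, 0,0,0.12,0,0,0, 0,0,0.13,0,0,0, 0,0,0.13,0,0,0, 0,0,0.13,0,0,0, 0,0,0.13,0,0,0, 0,0,0.13,0,0,0]'
python3 - <<'E'
from h import *
a=camera("wrist")[120:270,160:360];b=camera("side")[140:230,240:360]
cv2.imwrite("pics/w4.png",np.vstack([cv2.resize(a,(400,300)),cv2.resize(b,(400,300))])[...,::-1])
E
```

```text
time: 5.62
position: [0.5228, -0.1264, 0.0383]
tool_rot: [0.999, -0.042, 0.001, 0.0]
ft_force: [-2.6, 0.0, 12.6]
grip_width: 0.0418
grip_force: 7.9
```

View pics/w4.png

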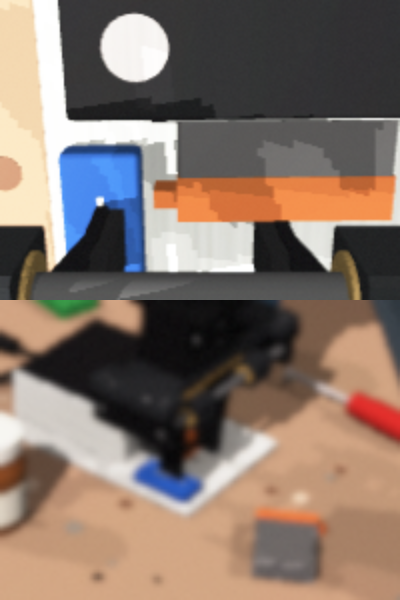

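The cartridge has sprung about 2 cm and rests on the stop finger (-2.6 N along x). The key is fully down (12.6 N). I'll hold briefly to check it stays put, then hand in.

```bash
python3 -m inch '[0,0,0,0,0,0, 0,0,0,0,0,0, 0,0,0,0,0,0, 0,0,0,0,0,0, 0,0,0,0,0,0, 0,0,0,0,0,0]' && python3 -c "from rig import hand_in;print(hand_in())"
```

```text
time: 6.22
position: [0.5228, -0.1264, 0.0383]
tool_rot: [0.999, -0.042, 0.001, 0.0]
ft_force: [-1.5, -0.5, 12.0]
grip_width: 0.042
grip_force: 7.9
the job is handed in; nothing more can be done
None
```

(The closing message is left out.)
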